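# Stamp a card through the guide sleeve and hold the print

### The job

Push the grey guide sleeve fully down onto the jig's hollow spigot and let go of it. Then take the long stamp out of its inking stand and lower it upright through the sleeve without its inked stem touching the sleeve or the bridge, until it presses the card on the sprung platen about 5 mm down (gently, never to the platen's stop); finish still gripping it there, pressed and centred in the sleeve's bore. Leave the tape roll, block stamp, ink pad and bucket alone.

Things in the scene. Friction and masses are not known exactly. Their poses are not given: they have to be found in the camera images.
- bridge: Fixed level aluminium bridge plate of the jig, 130 x 100 x 8 mm, top 58 mm above the table, on 4 posts over a plywood frame (160 x 130 x 20 mm). A hollow spigot stands on its middle: 40 mm outside, 20 mm high, top 6 mm tapering to 35.6 mm; a bore of at least 26 mm runs down through it and the plate. Origin: on the spigot axis at the plate top; z up. Place and yaw vary
- sleeve: Grey plastic guide sleeve, loose, upright on the table: round, 52 mm outside, 45 mm high, about 60 g. Its lower 25 mm is a socket of 44 mm bore, open below, that goes over the spigot; its upper 20 mm is a guide bore of 26 mm, open above. Origin: centre of its lower rim; z up its axis. Fully home, the lower rim lies on the bridge plate
- sleeve_mouth (a point): Centre of the guide bore's upper opening, at the sleeve's top face, 45 mm above its lower rim
- stamp: Long wooden stamp, loose, 160 mm, about 45 g: round stem of 14 mm diameter from the inked rubber face (bottom) up to 100 mm, then a round handle of 18 mm diameter from 100 to 160 mm. Starts upright, face down in the well of the inking stand, face 12 mm above the table. Origin: centre of the inked face; z up the stem to the handle
- stamp_face (a point): Centre of the stamp's inked bottom face (same point as the stamp's origin)
- stamp_neck (a point): Point on the stamp's axis 85 mm above its face: about level with the sleeve's top when the stamp presses the card
- stand: Inking stand, a fixed wooden block 70 x 70 x 40 mm with one round well in its top, 23 mm across and 28 mm deep. Origin: centre of its underside
- platen (a joint): How far the sprung platen under the bridge is pressed down, m: 0 at rest, 0.012 at its stop. Spring: about 1.4 N to start it, then 0.7 N per mm (about 5 N at 5 mm); it springs back
- platen_top (a point): Middle of the card on the platen's top face, under the spigot's axis; 22 mm above the table at rest, 36 mm below the bridge plate's top face; it sinks with the platen
- tape: Bystander: flat cardboard tape roll, ring of 76 mm outer and 56 mm inner diameter, 24 mm high, lying on the table near the sleeve (they may swap places). Origin: centre of its underside
- block_stamp: Bystander: square wooden block stamp, 50 x 50 x 38 mm, beyond the jig. Origin: centre of its underside
- ink_pad: Bystander: black ink pad, 70 x 100 x 17 mm, beyond the jig. Origin: centre of its underside
- bucket: Bystander: white bucket, 110 mm across, 110 mm high, with scissors standing in it up to 155 mm. Origin: centre of its underside
Mind the look-alikes: they are no part of the job. There is more than one size of the stamp; the one meant has the size given above. Of the things that look like the sleeve, take the one that is farthest from the robot's base at the start.

How it is judged:
On the way, in this order (a step that is already met when the one before it is completed fails the run):
1. the sleeve is fully home on the spigot and let go (z of sleeve in the frame of bridge between -0.003 and 0.003 m and horizontal distance between sleeve and bridge below 0.005 m and angle between sleeve's own z axis and vertical below 0.04 rad and contact force between the fingers and sleeve below 0.1 N), for 0.2 s.
2. the stamp is in the gripper with its face inside the guide bore, platen not yet pressed (horizontal distance between stamp_face and sleeve_mouth below 0.004 m and z of stamp_face in the frame of sleeve_mouth below -0.005 m and contact force between the fingers and stamp above 0.5 N and value of joint platen below 0.001 m), for 0.05 s.
At the end, for the whole second after the job is handed in: Sleeve home on the spigot (rim within 3 mm of the plate, axis within 5 mm), fingers off it; stamp still gripped, at rest, platen pressed 2 to 9 mm by its face, its axis within 4 mm of the bore centre at the face and at the sleeve top; stamp upright within 4 degrees, not touching the sleeve (all of step 1 and horizontal distance between each of stamp_face, stamp_neck and sleeve_mouth below 0.004 m and angle between stamp's own z axis and vertical below 0.07 rad and value of joint platen between 0.002 and 0.009 m and z of stamp_face in the frame of platen_top below 0.003 m and contact force between the fingers and stamp above 0.5 N and contact force between stamp and sleeve below 0.3 N and linear speed of stamp below 0.02 m/s); the arm keeps its last pose, push and grip.
It fails at once if the stamp touches the sleeve (contact force between stamp and sleeve above 0.3 N).
It fails at once if the stamp touches the bridge or its spigot (contact force between stamp and bridge above 0.3 N).
It fails at once if the platen is driven to its stop (value of joint platen above 0.0115 m).
It fails at once if a bystander (tape roll, block stamp, ink pad, bucket) is moved more than 30 mm (distance of any of tape, block_stamp, ink_pad, bucket from where it was at the start of the episode above 0.03 m).
It also fails if it takes over 64 s, if anything falls off the work surface, if the arm or the gripper's body presses on something with over 40 N, if the wrist force passes 120 N, or if a joint passes its speed limit or range.

### The arm

A 6-joint arm with a two-finger parallel gripper is mounted at the origin on the work surface. World frame = base frame: x ahead of the robot, y to its left, z up, the work surface at z = 0. Lengths are in m, angles in rad, forces in N, time in s.
With the tool pointing down it reaches from about 0.35 to 0.85 m from the base axis. Payload 8.1 kg.
Tool frame: the origin (TCP) lies between the finger pads; the fingertips stand 14 mm ahead of it and the grasp point (between the pads) lies 5 mm behind it; z points along the fingers, y is the line along which they close (so a half turn about z gives the same grasp; the last joint's range is limited). The gripper opens to 85 mm and grips with 20 to 120 N. Pads are 22 mm wide; open, the fingers measure 114 mm over their backs; the gripper's body (76 mm by 85 mm) begins 54 mm behind the grasp point. The pads swing forward as they close: fully open they stand 13 mm farther back than shut.
Start: joints at [-0.085, 0.13, 1.488, -0, 1.523, -0.085], TCP at [0.6, 0, 0.222] pointing down, gripper open.
Joint ranges: [-2.96, 2.96], [-0.89, 2.26], [0.02, 2.5], [-1.34, 4.48], [0, 2.73], [-2.66, 2.66]. Speed limits (rad/s): [2.39, 2.39, 2.79, 3.14, 3.14, 3.14].

### API

Orientations are given as [roll, pitch, yaw] about the fixed x, y, z axes, in that order (R = Rz(yaw) Ry(pitch) Rx(roll)).
In Python, from rig import arm gives the robot as it stands. The module is installed in compiled form; this text tells all that it offers.
- The arm moves only by the tool carry_out, never from a script. Its argument "commands" is a list that holds one entry, the list of rows, each a list of 7 numbers: the turn, a rotation vector about the tool's x, y, z in degrees, then the shift along the tool's x, y, z in cm, then the opening, from -1 (shut) to 1 (fully open). In form: [[[rx, ry, rz, tx, ty, tz, jaw], ...]]. A call has 1 to 12 rows; each row is the pose to reach, as a shift and turn from the pose commanded when the call began, along the tool's axes at that moment; what a row does not reach only later rows make up. A row lasts 1/10 s, in which the tool goes at most 50 mm and 8.59 degrees, less where a joint would pass 70% of its speed; a pose out of reach is approached as far as the arm can. A call with a gripper value outside its range is refused whole. The fingers move at their own pace and stop on an object; the grip force is fixed at half the most. Time passes only in rows, so rows that repeat a pose let the fingers close. It gives the time, the measured TCP pose, the force, the opening and the grip force at its end, in the units of the state.
- arm.get_obs(): the state, without advancing time (a new reading comes with each control period).
- arm.snapshot(name): name is "scene" or "side" or "wrist"; returns a dict with "pixels" (400x640x3 uint8, red, green, blue), "depth" (400x640 float32, m along the optical axis (not along the pixel's ray), 0 where there is no reading), "vfov" (degrees; the focal length in pixels is half the picture's height over the tangent of half this angle, whatever the lens; pixels are square), "cx", "cy" (the principal point, pixels), "D" ([k1, k2, p1, p2, k3] as OpenCV has them; the pictures are not rectified), "extrinsics" (4x4, takes a point from camera to world coordinates). Camera axes: x right, y up, looking along -z (the intrinsics and any distortion apply to the point x, -y, -z); pixel columns grow to the right and rows downward; lengths in m; the calibration is good to about 2 mm. A picture is of the moment at which its call begins.
- arm.sign_off(): hands the job in; it is judged then, once.
The state is a dict: "clock": time; "joint_pos": joint angles; "joint_vel": joint speeds; "joint_efforts": joint torques, N m; "eef_pos": TCP position; "ee_rot": TCP orientation; "wrist_force": force on the tool from outside, world axes, zero at the start; "moment": the same for the moment, N m; "grip_width": finger opening in m; "gripper_force": force on a finger pad.
Only numpy, scipy, OpenCV 4.12 (cv2) and the standard library are available. Lean on these libraries where they do the work, as an engineer would, in place of code of your own. Each camera call takes 0.05 s, during which the arm holds its last target. There are 200 camera calls.

## Working session

There is one attempt and no reset: what is moved stays moved. The work goes in short steps, Python scripts to look and compute and a tool call to move; the robot and the scene stay as the last step left them, time stands still between calls to the robot, and variables do not carry over. Pictures are saved under pics/ and viewed, at most 10 in all, crops included, and the job is handed in when it is done.

Besides the shell and the picture viewer there is one more tool, called after ">>>" as a command line: name --argument value ..., lists and objects as JSON in quotes. carry_out: Moves the arm, as the interface text tells. Its arguments: {"type":"object","properties":{"commands":{"type":"array","items":{"type":"array","items":{"type":"array","items":{"type":"number"}}}}},"required":["commands"]}

```bash
mkdir -p pics
cat > h.py <<'E'
import numpy as np, cv2
from rig import arm
def snap(n):
    s=arm.snapshot(n); h=s["pixels"].shape[0]; f=h/2/np.tan(np.radians(s["vfov"])/2)
    s["K"]=np.array([[f,0,s["cx"]],[0,f,s["cy"]],[0,0,1.]]); return s
def cloud(s):
    h,w=s["depth"].shape
    u,v=np.meshgrid(np.arange(w),np.arange(h))
    p=cv2.undistortPoints(np.stack([u,v],-1).reshape(-1,1,2).astype(np.float64),s["K"],np.array(s["D"],float)).reshape(h,w,2)
    d=s["depth"]; c=np.stack([p[...,0]*d,-p[...,1]*d,-d],-1)
    E=np.array(s["extrinsics"]); P=c@E[:3,:3].T+E[:3,3]; P[d==0]=np.nan
    return P
def save(s,n): cv2.imwrite("pics/"+n,s["pixels"][...,::-1])
E
python3 - <<'E'
from h import *
for n in("scene","side","wrist"):
    s=snap(n); save(s,n+"0.png"); np.savez(n+"0.npz",P=cloud(s),px=s["pixels"]); print(n,np.round(s["extrinsics"],3).tolist(),s["vfov"],s["D"])
print(arm.get_obs())
E
```

```text
scene [[0.715, -0.455, 0.53, 1.071], [0.698, 0.443, -0.562, -0.594], [0.021, 0.772, 0.635, 0.719], [0.0, 0.0, 0.0, 1.0]] 53.27356403963435 [0.00074802 0.         0.         0.         0.        ]
side [[0.95, 0.19, -0.248, 0.305], [-0.312, 0.611, -0.728, -0.791], [0.013, 0.769, 0.639, 0.738], [0.0, 0.0, 0.0, 1.0]] 52.23265729089929 [-0.02642304  0.          0.          0.          0.        ]
wrist [[1.0, 0.001, 0.001, 0.6], [-0.001, 0.947, 0.321, 0.083], [-0.0, -0.321, 0.947, 0.374], [0.0, 0.0, 0.0, 1.0]] 69.92276639311908 [0.00262082 0.         0.         0.         0.        ]
{'clock': 0.15, 'joint_pos': array([-8.54264577e-02,  1.31005551e-01,  1.48905978e+00,  7.23999440e-06,
        1.52299191e+00, -8.54280369e-02]), 'joint_vel': array([-1.02674831e-03, -1.32146990e-03, -2.93782085e-03,  4.74652322e-05,
       -4.12833378e-04, -8.84564345e-04]), 'joint_efforts': array([ 1.01583330e-03, -5.70061326e+01, -5.01160097e+01, -1.39109225e-04,
        9.69119486e-03, -7.10949371e-05]), 'eef_pos': array([5.99553749e-01, 4.73947888e-05, 2.21557908e-01]), 'ee_rot': array([-3.14013402e+00, -1.32169730e-04,  1.57079746e+00]), 'wrist_force': array([ 0.59811282, -0.70354535,  0.16563284]), 'moment': array([-0.01791888, -0.01186229, -0.06395549]), 'gripper_force': 0.0, 'grip_width': 0.0853110996528198}
```

View pics/scene0.png

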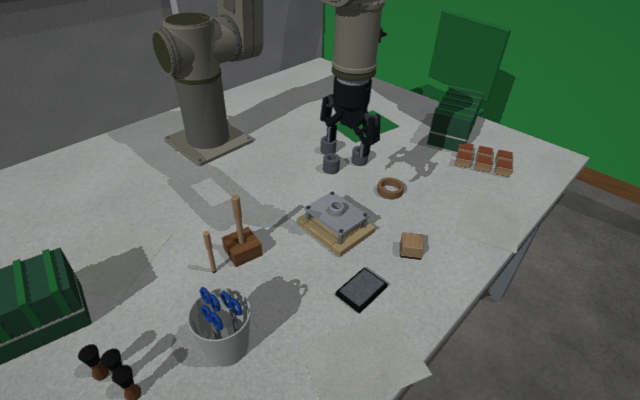

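View pics/side0.png

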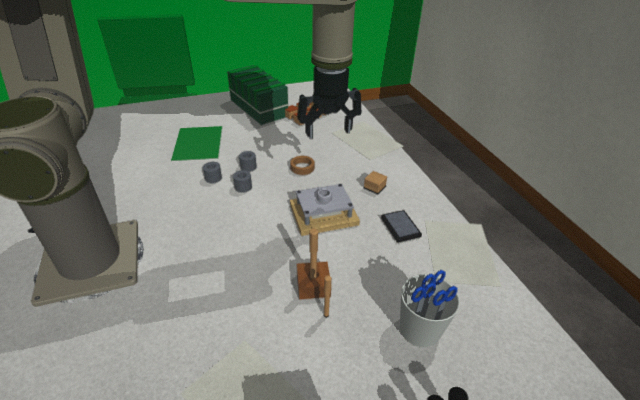

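The scene view shows three grey sleeves at (328,145), (331,163) and (360,156), the jig at (337,213), the tall stamp in its stand at (240,240), and a short stamp at (210,250). The side view shows the sleeves at (212,172), (243,181) and (248,161), and the jig at (325,200). It also shows the tall stamp at (313,250).

Run:
```python
from h import *
def circ(p):
    A=np.c_[2*p,np.ones(len(p))]; x=np.linalg.lstsq(A,(p**2).sum(1),rcond=None)[0]; return x[:2],np.sqrt(x[2]+x[:2]@x[:2])
def near(P,c,r=8):
    u,v=c; return P[v-r:v+r+1,u-r:u+r+1].reshape(-1,3)
pts={"scene":dict(sl=[(328,145),(331,163),(360,156)],sp=(337,208),stamp=(237,200),st2=(208,236),tape=(390,187)),
"side":dict(sl=[(212,172),(243,181),(248,161)],sp=(323,194),stamp=(314,235),st2=(328,285),tape=(302,164))}
for n in pts:
    P=np.load(n+"0.npz")["P"]; Q=P.reshape(-1,3); Q=Q[~np.isnan(Q[:,0])]
    print(n,"table z",np.nanmedian(Q[(abs(Q[:,0]-.6)<.3)&(abs(Q[:,1])<.3)&(abs(Q[:,2])<.02),2]))
    for c in pts[n]["sl"]:
        q=near(P,c); q=q[(q[:,2]>.01)&(q[:,2]<.1)]; m=np.median(q,0)
        b=Q[(np.hypot(*(Q[:,:2]-m[:2]).T)<.05)&(Q[:,2]<.1)]
        # top face
        t=b[abs(b[:,2]-.045)<.004]; 
        print("sleeve",np.round(m,3),"top n",len(t),"minAreaCircle",np.round(cv2.minEnclosingCircle(t[:,:2].astype(np.float32))[0],4),cv2.minEnclosingCircle(t[:,:2].astype(np.float32))[1],"maxz",b[:,2].max())
    m=np.nanmedian(near(P,pts[n]["sp"],10),0)
    b=Q[np.hypot(*(Q[:,:2]-m[:2]).T)<.11]
    pl=b[abs(b[:,2]-.058)<.005]; r=cv2.minAreaRect(pl[:,:2].astype(np.float32)); print("plate",r,np.median(pl[:,2]),len(pl))
    t=b[abs(b[:,2]-.078)<.003]; print("spigot top",cv2.minEnclosingCircle(t[:,:2].astype(np.float32)),len(t),np.median(t[:,2]))
    for k in("stamp","st2"):
        q=near(P,pts[n][k],12); q=q[q[:,2]>.05]; m=np.median(q,0)
        b=Q[(np.hypot(*(Q[:,:2]-m[:2]).T)<.025)&(Q[:,2]>.05)]
        print(k,np.round(m,3),"z max",b[:,2].max())
        for z in np.arange(.06,b[:,2].max()+.005,.02):
            l=b[abs(b[:,2]-z)<.01]
            if len(l)>4: print("   %.2f"%z,len(l),np.round(l[:,:2].mean(0),4),np.round(np.ptp(l[:,:2],0),3))
    q=near(P,pts[n]["stamp"],70); st=Q[(abs(Q[:,2]-.04)<.004)&(np.hypot(*(Q[:,:2]-m[:2]).T)<.2)]
    E
```

```text
scene table z -0.00034993649891201795
sleeve [0.34  0.229 0.034] top n 54 minAreaCircle [0.3283 0.2409] 0.026739129796624184 maxz 0.04752661913082279
sleeve [0.416 0.163 0.035] top n 106 minAreaCircle [0.4079 0.1724] 0.0280753280967474 maxz 0.047072260004233146
sleeve [0.444 0.253 0.027] top n 41 minAreaCircle [0.4345 0.2653] 0.022679893299937248 maxz 0.04723369765503027
plate ((0.5915112495422363, -0.011916525661945343), (0.10402259975671768, 0.13274911046028137), 86.91938781738281) 0.05725246425905095 1275
spigot top ((0.5920436382293701, -0.012600075453519821), 0.01942218840122223) 62 0.07667150082246293
stamp [ 0.496 -0.236  0.157] z max 0.17276352926118543
   0.06 38 [ 0.4948 -0.2356] [0.01  0.014]
   0.08 38 [ 0.4944 -0.2362] [0.013 0.013]
   0.10 41 [ 0.4947 -0.2357] [0.01  0.013]
   0.12 49 [ 0.4955 -0.2363] [0.013 0.017]
   0.14 57 [ 0.4955 -0.2368] [0.015 0.016]
   0.16 65 [ 0.4957 -0.2363] [0.016 0.017]
st2 [ 0.497 -0.319  0.106] z max 0.12458111813946948
   0.06 30 [ 0.4959 -0.319 ] [0.009 0.009]
   0.08 36 [ 0.4968 -0.3189] [0.01  0.013]
   0.10 46 [ 0.497  -0.3192] [0.01  0.013]
   0.12 48 [ 0.495  -0.3182] [0.012 0.013]Traceback (most recent call last):
  File "<stdin>", line 29, in <module>
NameError: name 'E' is not defined
```

```bash
cat > m.py <<'E'
from h import *
from scipy.optimize import least_squares
def fitc(Q,c,z,r,tol=.005,rad=.04):
    # outer-rim enclosing circle and ring-mask fit of the top-face points
    b=Q[(np.hypot(*(Q[:,:2]-np.array(c)).T)<rad)&(abs(Q[:,2]-z)<tol)]
    if len(b)<8: return None
    p=b[:,:2].astype(np.float32); cc,rr=cv2.minEnclosingCircle(p)
    return np.round(cc,4),round(rr,4),len(p),round(float(np.median(b[:,2])),4)
def axisfit(Q,c,cam,z0,z1,r):
    b=Q[(np.hypot(*(Q[:,:2]-np.array(c)).T)<.025)&(Q[:,2]>z0)&(Q[:,2]<z1)]
    f=lambda x: np.hypot(b[:,0]-x[0],b[:,1]-x[1])-r
    d=np.array(c)-cam[:2]; d/=np.linalg.norm(d)
    o=least_squares(f,b[:,:2].mean(0)+d*r*.8,loss="soft_l1",f_scale=.001)
    return np.round(o.x,4),len(b),round(float(np.abs(o.fun).mean()),4)
def flat(P):
    Q=P.reshape(-1,3); return Q[~np.isnan(Q[:,0])]
E
python3 - <<'E'
from m import *
cam=dict(scene=(1.071,-.594),side=(.305,-.791))
for n in cam:
    Q=flat(np.load(n+"0.npz")["P"]); print(n)
    for c in [(.328,.241),(.408,.172),(.435,.265)]:
        print(" sl",fitc(Q,c,.045,.026), axisfit(Q,c,np.array(cam[n]),.005,.04,.026) if 0 else "")
    print(" spig",fitc(Q,(.592,-.0125),.078,.018,.003))
    b=Q[(np.hypot(Q[:,0]-.592,Q[:,1]+.0125)<.09)&(abs(Q[:,2]-.058)<.005)]; print(" plate",cv2.minAreaRect(b[:,:2].astype(np.float32)))
    for z in [(.06,.105),(.115,.165)]: print(" stamp",axisfit(Q,(.4955,-.236),np.array(cam[n]),*z,.007 if z[0]<.1 else .009))
    b=Q[(np.hypot(Q[:,0]-.4955,Q[:,1]+.236)<.06)&(abs(Q[:,2]-.04)<.004)]; print(" stand",cv2.minAreaRect(b[:,:2].astype(np.float32)),len(b))
    print(" tape",fitc(Q,(.55,.15),.024,.038,.003,.12))
    b=Q[(np.hypot(Q[:,0]-.4955,Q[:,1]+.236)<.025)]; print(" zmax",b[:,2].max())
E
```

```text
scene
 sl (array([0.3283, 0.2409]), 0.0267, 60, 0.0436) 
 sl (array([0.4042, 0.1721]), 0.029, 115, 0.044) 
 sl (array([0.4344, 0.268 ]), 0.0248, 46, 0.0435) 
 spig (array([ 0.592 , -0.0126]), 0.0194, 62, 0.0767)
 plate ((0.5915112495422363, -0.011916525661945343), (0.10402259975671768, 0.13274911046028137), 86.91938781738281)
 stamp (array([ 0.4901, -0.2332]), 91, 0.0008)
 stamp (array([ 0.4897, -0.2329]), 145, 0.0007)
 stand ((0.49078407883644104, -0.23342961072921753), (0.07106820493936539, 0.07338867336511612), 78.73087310791016) 584
 tape (array([0.535 , 0.1971]), 0.1047, 160, 0.0231)
 zmax 0.17276352926118543
side
 sl (array([0.3246, 0.246 ]), 0.0264, 118, 0.0439) 
 sl (array([0.4026, 0.1758]), 0.0278, 136, 0.0436) 
 sl (array([0.4361, 0.2718]), 0.0275, 111, 0.0437) 
 spig (array([ 0.5891, -0.0124]), 0.0199, 47, 0.0771)
 plate ((0.589727520942688, -0.011747479438781738), (0.10546290129423141, 0.1305018663406372), 87.68761444091797)
 stamp (array([ 0.4891, -0.2323]), 96, 0.0006)
 stamp (array([ 0.4893, -0.2321]), 153, 0.0006)
 stand ((0.4893326163291931, -0.233305424451828), (0.07347874343395233, 0.06998292356729507), 77.79530334472656) 640
 tape (array([0.5642, 0.1433]), 0.1169, 127, 0.023)
 zmax 0.17353994152816032
```

The three views agree. The farthest sleeve is at about (0.436, 0.270), the jig axis at about (0.590, -0.012), and the stamp axis at about (0.489, -0.2325) with its top at 172 mm. I'll move above the sleeve, with the jaw line turned away from its neighbours.

>>> carry_out --commands '[[[0,0,8,4.5,-2.7,0,1],[0,0,16,9,-5.5,0,1],[0,0,24,13.5,-8.2,0,1],[0,0,32,18,-10.9,0,1],[0,0,40,22.5,-13.7,0,1],[0,0,48,27,-16.4,0,1],[0,0,48,27,-16.4,0,1],[0,0,48,27,-16.4,0,1],[0,0,48,27,-16.4,0,1],[0,0,48,27,-16.4,0,1]]]'

```text
clock: 1.15
eef_pos: [0.4364, 0.2693, 0.2222]
ee_rot: [3.141, 0.0, 0.733]
wrist_force: [0.9, 0.2, 0.9]
grip_width: 0.0855
gripper_force: 0.0
```

Run:
```python
from m import *
o=arm.get_obs(); print(o["clock"],o["eef_pos"],o["ee_rot"],o["joint_pos"])
for n in("scene","side","wrist"):
    s=snap(n); P=cloud(s); np.savez(n+"1.npz",P=P,px=s["pixels"]); Q=flat(P)
    print(n,fitc(Q,(.4355,.270),.045,.026),fitc(Q,(.4355,.270),.0445,.026,.0025))
    if n!="wrist":
        print(" tape", fitc(Q,(.57,.17),.024,.038,.004,.06))
    if n=="wrist": save(s,"w1.png")
```

```text
1.15 [0.43642837 0.26925483 0.2222466 ] [3.14124844e+00 3.61430497e-04 7.32821400e-01] [ 4.53095698e-01 -1.06627404e-01  1.72737956e+00 -4.31156952e-04
  1.52109285e+00  1.29109204e+00]
scene (array([0.4402, 0.2721]), 0.0264, 105, 0.0432) (array([0.4401, 0.2708]), 0.0262, 85, 0.0435)
 tape (array([0.5942, 0.2053]), 0.0369, 77, 0.023)
side (array([0.4385, 0.271 ]), 0.0275, 112, 0.0435) (array([0.4385, 0.271 ]), 0.0275, 94, 0.0438)
 tape (array([0.5942, 0.2096]), 0.037, 71, 0.0228)
wrist (array([0.4382, 0.2744]), 0.0259, 1120, 0.0456) (array([0.4382, 0.2744]), 0.0259, 1067, 0.0456)
```

View pics/w1.png

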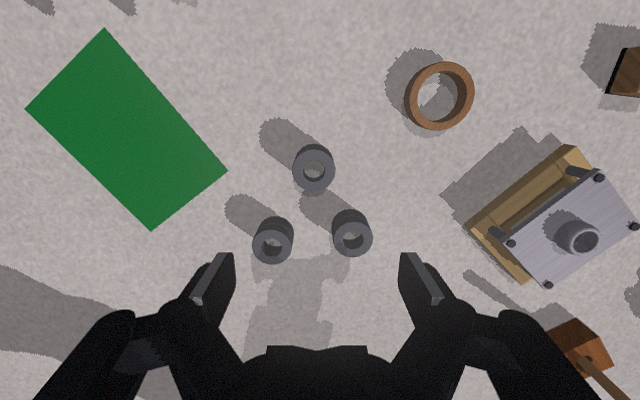

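The wrist view shows the target sleeve at (313,170) between the jaws, its neighbours at (272,240) and (352,232), the tape at (440,95), and the jig at (575,235). I'll descend with a 3.8 mm correction and then close.

>>> carry_out --commands '[[[0,0,0,0.38,0.03,4,1],[0,0,0,0.38,0.03,8,1],[0,0,0,0.38,0.03,12,1],[0,0,0,0.38,0.03,15,1],[0,0,0,0.38,0.03,17.5,1],[0,0,0,0.38,0.03,19.4,1],[0,0,0,0.38,0.03,19.4,1],[0,0,0,0.38,0.03,19.4,1]]]'

```text
clock: 2.1
eef_pos: [0.4393, 0.2718, 0.0286]
ee_rot: [-3.141, 0.001, 0.732]
wrist_force: [0.5, -0.7, 0.8]
grip_width: 0.0851
gripper_force: 0.0
```

>>> carry_out --commands '[[[0,0,0,0,0,0,0.3],[0,0,0,0,0,0,0],[0,0,0,0,0,0,-0.3],[0,0,0,0,0,0,-0.6],[0,0,0,0,0,0,-1],[0,0,0,0,0,0,-1],[0,0,0,0,0,0,-1],[0,0,0,0,0,0,-1],[0,0,0,0,0,0,-1],[0,0,0,0,0,0,-1]]]'

```text
clock: 3.1
eef_pos: [0.4401, 0.2728, 0.0304]
ee_rot: [3.141, -0.002, 0.733]
wrist_force: [-3.1, -1.5, 9.9]
grip_width: 0.0479
gripper_force: 60.0
```

Width reads 47.9 mm instead of 52 mm, with 10 N upward. I'll check the grasp.

Run:
```python
from m import *
a=[]
for n,c in(("scene",(336,150)),("side",(250,160)),("wrist",(320,230))):
    s=snap(n); u,v=c; r=(80,64) if n!="wrist" else (130,104)
    u=max(u,r[0]); a.append(cv2.resize(s["pixels"][max(0,v-r[1]):v+r[1],u-r[0]:u+r[0]],(400,300)))
cv2.imwrite("pics/g1.png",np.vstack([np.hstack(a[:2]),np.hstack([a[2],a[2]*0])])[...,::-1])
o=arm.get_obs(); print(o)
```

```text
{'clock': 3.25, 'joint_pos': array([ 4.56026234e-01,  9.21843485e-02,  1.89774214e+00, -1.87866938e-04,
        1.14920991e+00,  1.29373163e+00]), 'joint_vel': array([-1.15507968e-03, -1.06952176e-03, -2.62190138e-05, -2.81138047e-03,
        8.43113517e-04, -8.74933210e-04]), 'joint_efforts': array([ 9.99740814e-02, -4.46623492e+01, -4.14378691e+01,  1.72723336e-01,
       -1.29304525e+00, -1.20074177e-02]), 'eef_pos': array([0.44014461, 0.27285134, 0.03045082]), 'ee_rot': array([ 3.14075572e+00, -2.31563873e-03,  7.33168563e-01]), 'wrist_force': array([-3.46504235, -2.85734899,  8.90727385]), 'moment': array([-0.39455336,  0.50782251, -0.06352565]), 'gripper_force': 60.024773105978966, 'grip_width': 0.047719887906990756}
```

View pics/g1.png

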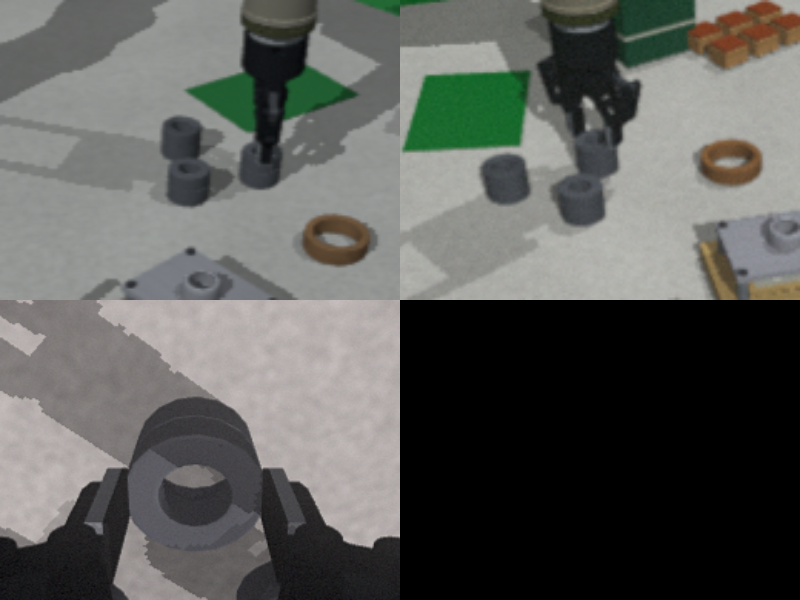

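The scene crop shows one finger on the sleeve, and the wrist crop shows both pads flat on its sides, centred at about (195,495) in that crop. The grip looks sound. The upward force comes from the pads swinging forward as they close. Lifting.

>>> carry_out --commands '[[[0,0,0,0,0,-0.5,-1],[0,0,0,0,0,-2,-1],[0,0,0,0,0,-5,-1],[0,0,0,0,0,-8,-1],[0,0,0,0,0,-11,-1],[0,0,0,0,0,-13,-1],[0,0,0,0,0,-13,-1],[0,0,0,0,0,-13,-1]]]'

```text
clock: 4.05
eef_pos: [0.4393, 0.2725, 0.159]
ee_rot: [3.141, -0.001, 0.733]
wrist_force: [-0.5, 0.1, -0.4]
grip_width: 0.0474
gripper_force: 61.9
```

```bash
cat > sl.py <<'E'
from m import *
# held sleeve: cylinder+top plane from the wrist cloud in tool-centred world coords
def rep(names=("scene","side","wrist"),r=.04):
    o=arm.get_obs(); T=o["eef_pos"]; print("t",o["clock"],"tcp",np.round(T,4),np.round(o["ee_rot"],4),"F",np.round(o["wrist_force"],1),o["grip_width"],o["gripper_force"])
    for n in names:
        s=snap(n); P=cloud(s); np.savez(n+"L.npz",P=P,px=s["pixels"]); Q=flat(P)
        b=Q[np.hypot(*(Q[:,:2]-T[:2]).T)<r]
        px=None
        print(n)
        h,e=np.histogram(b[:,2],np.arange(T[2]-.05,T[2]+.04,.003)); print("  ",[(round(float(z-T[2]),3),int(k)) for z,k in zip(e,h) if k])
if __name__=="__main__": rep()
E
python3 sl.py
```

```text
t 4.05 tcp [0.4393 0.2725 0.159 ] [ 3.1412e+00 -1.4000e-03  7.3310e-01] F [-0.5  0.1 -0.4] 0.047392971501347025 61.85950663872063
scene
   [(-0.035, 1), (-0.032, 17), (-0.029, 14), (-0.026, 14), (-0.023, 16), (-0.02, 18), (-0.017, 12), (-0.014, 15), (-0.011, 19), (-0.008, 12), (-0.005, 16), (-0.002, 15), (0.001, 16), (0.004, 22), (0.007, 15), (0.01, 34), (0.013, 30), (0.016, 10), (0.019, 5), (0.022, 9), (0.025, 7), (0.028, 8), (0.031, 5), (0.034, 14), (0.037, 8)]
side
   [(-0.035, 3), (-0.032, 11), (-0.029, 18), (-0.026, 16), (-0.023, 17), (-0.02, 14), (-0.017, 19), (-0.014, 16), (-0.011, 18), (-0.008, 18), (-0.005, 16), (-0.002, 23), (0.001, 17), (0.004, 23), (0.007, 31), (0.01, 55), (0.013, 31), (0.016, 10), (0.019, 18), (0.022, 15), (0.025, 13), (0.028, 13), (0.031, 17), (0.034, 16), (0.037, 13)]
wrist
   [(-0.035, 1), (-0.032, 108), (-0.029, 196), (-0.026, 172), (-0.023, 146), (-0.02, 111), (-0.017, 110), (-0.014, 106), (-0.011, 133), (-0.008, 150), (-0.005, 225), (-0.002, 268), (0.001, 271), (0.004, 301), (0.007, 308), (0.01, 2090), (0.013, 2566), (0.016, 184), (0.019, 207), (0.022, 224), (0.025, 231), (0.028, 259), (0.031, 263), (0.034, 290), (0.037, 299)]
```

>>> carry_out --commands '[[[0,0,0,-0.97,3.91,0,-1],[0,0,0,-1.94,7.83,0,-1],[0,0,0,-2.91,11.74,0,-1],[0,0,0,-3.88,15.65,0,-1],[0,0,0,-4.84,19.56,0,-1],[0,0,0,-5.81,23.48,0,-1],[0,0,0,-6.78,27.39,0,-1],[0,0,0,-7.3,29.5,0,-1],[0,0,0,-7.75,31.3,0,-1],[0,0,0,-7.75,31.3,1,-1],[0,0,0,-7.75,31.3,1,-1],[0,0,0,-7.75,31.3,1,-1]]]'

```text
clock: 5.4
eef_pos: [0.5897, -0.011, 0.1472]
ee_rot: [-3.139, 0.001, 0.734]
wrist_force: [-0.3, 0.5, -1.8]
grip_width: 0.0474
gripper_force: 61.9
```

```bash
cat > sl2.py <<'E'
from m import *
o=arm.get_obs(); T=o["eef_pos"]; print("t",o["clock"],"tcp",np.round(T,4),np.round(o["ee_rot"],4),"F",np.round(o["wrist_force"],1),o["grip_width"])
from scipy.spatial.transform import Rotation as R
for n in("scene","side","wrist"):
    s=snap(n); P=cloud(s); Q=flat(P); np.savez(n+"L.npz",P=P,px=s["pixels"]); cam=np.array(s["extrinsics"])[:3,3]
    b=Q[(np.hypot(*(Q[:,:2]-T[:2]).T)<.04)]
    # cylinder body below pads, free radius-26 axis fit (dark grey lower part)
    d=T[:2]-cam[:2]; d/=np.linalg.norm(d)
    l=b[(b[:,2]>T[2]-.029)&(b[:,2]<T[2]-.018)]
    f=lambda x:np.hypot(l[:,0]-x[0],l[:,1]-x[1])-.026
    r=least_squares(f,T[:2],loss="soft_l1",f_scale=.001); print(n,"body",np.round(r.x,4),len(l),round(np.abs(r.fun).mean(),4))
    t=b[abs(b[:,2]-T[2]-.0135)<.004]
    if n=="wrist":
        A=np.c_[t[:,:2]-T[:2],np.ones(len(t))]
        for _ in range(4):
            c=np.linalg.lstsq(A,t[:,2],rcond=None)[0]; k=np.abs(A@c-t[:,2])<.0015; A,t=A[k],t[k]
        print("  top plane slope",np.round(c[:2],3),"z-T",round(c[2]-T[2],4),"n",len(t))
    print("  top circle",cv2.minEnclosingCircle(t[:,:2].astype(np.float32)))
    pl=Q[(np.hypot(Q[:,0]-.5905,Q[:,1]+.012)<.09)&(abs(Q[:,2]-.058)<.004)]
    rr=cv2.minAreaRect(pl[:,:2].astype(np.float32)); print("  plate",np.round(rr[0],4),np.round(rr[1],4),round(rr[2],1),len(pl),np.median(pl[:,2]))
    if n=="wrist": save(s,"w2.png")
E
python3 sl2.py
```

```text
t 5.4 tcp [ 0.5897 -0.011   0.1472] [-3.1394e+00  1.4000e-03  7.3400e-01] F [-0.3  0.5 -1.8] 0.04739403947498881
scene body [ 0.5902 -0.0128] 80 0.0008
  top circle ((0.5913652181625366, -0.019564330577850342), 0.0294688418507576)
  plate [ 0.5917 -0.012 ] [0.1028 0.1333] 87.0 1169 0.057316443020090424
side body [ 0.59   -0.0118] 70 0.0008
  top circle ((0.5856863260269165, -0.013510284014046192), 0.03349755331873894)
  plate [ 0.5898 -0.0112] [0.1039 0.1314] 86.9 1068 0.05732321680947838
wrist body [ 0.5909 -0.0089] 579 0.0021
  top plane slope [-0.004 -0.003] z-T 0.0161 n 4157
  top circle ((0.5944028496742249, -0.008171677589416504), 0.031056087464094162)
  plate [ 0.5904 -0.01  ] [0.1006 0.1304] 87.5 10811 0.05878904635633794
```

View pics/w2.png

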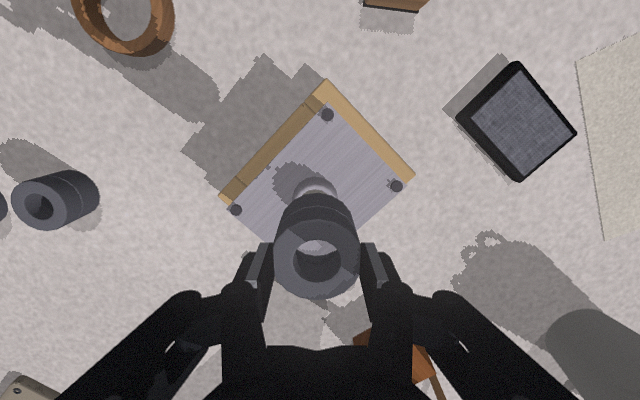

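The wrist view shows the sleeve held upright at (318,250), directly over the spigot, with the bystanders clear. All cameras put its axis within about 1.5 mm of the jig axis, so I'll descend gently.

>>> carry_out --commands '[[[0,0,0,0,0,1.5,-1],[0,0,0,0,0,2.7,-1],[0,0,0,0,0,3.3,-1],[0,0,0,0,0,3.7,-1],[0,0,0,0,0,4.1,-1],[0,0,0,0,0,4.5,-1],[0,0,0,0,0,4.8,-1],[0,0,0,0,0,4.8,-1]]]'

```text
clock: 6.35
eef_pos: [0.5907, -0.0117, 0.1]
ee_rot: [-3.141, -0.0, 0.733]
wrist_force: [-1.3, 3.4, -2.2]
grip_width: 0.047
gripper_force: 61.8
```

>>> carry_out --commands '[[[0,0,0,0.02,-0.07,0,-1],[0,0,0,0.02,-0.07,0.3,-1],[0,0,0,0.02,-0.07,0.6,-1],[0,0,0,0.02,-0.07,0.8,-1],[0,0,0,0.02,-0.07,1.0,-1],[0,0,0,0.02,-0.07,1.0,-1]]]'

```text
clock: 6.95
eef_pos: [0.5905, -0.0114, 0.09]
ee_rot: [-3.141, 0.0, 0.733]
wrist_force: [1.1, 4.2, -1.6]
grip_width: 0.0474
gripper_force: 61.9
```

>>> carry_out --commands '[[[0,0,0,0.02,-0.07,0.1,-1],[0,0,0,0.02,-0.07,0.2,-1],[0,0,0,0.02,-0.07,0.3,-1],[0,0,0,0.02,-0.07,0.3,-1]]]'

```text
clock: 7.35
eef_pos: [0.5906, -0.0107, 0.0885]
ee_rot: [3.141, -0.001, 0.733]
wrist_force: [-3.2, 2.9, 7.1]
grip_width: 0.0472
gripper_force: 63.4
```

Home: 7 N upward at the expected height. Releasing and retreating upward.

>>> carry_out --commands '[[[0,0,0,0,0,0,0],[0,0,0,0,0,0,0.5],[0,0,0,0,0,0,1],[0,0,0,0,0,0,1],[0,0,0,0,0,0,1],[0,0,0,0,0,0,1],[0,0,0,0,0,-2,1],[0,0,0,0,0,-5,1],[0,0,0,0,0,-9,1],[0,0,0,0,0,-13,1],[0,0,0,0,0,-13,1],[0,0,0,0,0,-13,1]]]'

```text
clock: 8.55
eef_pos: [0.5912, -0.0109, 0.219]
ee_rot: [3.139, -0.002, 0.733]
wrist_force: [-0.5, 0.1, -0.4]
grip_width: 0.0855
gripper_force: 0.0
```

```bash
cat > sl3.py <<'E'
from m import *
o=arm.get_obs(); T=o["eef_pos"]; print("t",o["clock"],"tcp",np.round(T,4),np.round(o["ee_rot"],4),"F",np.round(o["wrist_force"],1))
C=np.array([.5905,-.0115])
for n in("scene","side","wrist"):
    s=snap(n); Q=flat(cloud(s))
    b=Q[np.hypot(*(Q[:,:2]-C).T)<.035]
    t=b[abs(b[:,2]-.103)<.004]; A=np.c_[t[:,:2]-C,np.ones(len(t))]; c=np.linalg.lstsq(A,t[:,2],rcond=None)[0]
    l=b[(b[:,2]>.065)&(b[:,2]<.095)]
    f=lambda x:np.hypot(l[:,0]-x[0],l[:,1]-x[1])-.026
    r=least_squares(f,C,loss="soft_l1",f_scale=.001)
    print(n,"top",cv2.minEnclosingCircle(t[:,:2].astype(np.float32)),len(t),"plane",np.round(c,4),"body",np.round(r.x,4),len(l))
    pl=Q[(np.hypot(*(Q[:,:2]-C).T)<.09)&(abs(Q[:,2]-.058)<.004)]; rr=cv2.minAreaRect(pl[:,:2].astype(np.float32)); print("  plate",np.round(rr[0],4),np.round(rr[1],4))
    d=C-np.array(s["extrinsics"])[:2,3]
    if n!="wrist":
        for z in [(.06,.105,.007),(.115,.165,.009)]: print("  stamp",axisfit(Q,(.4955,-.236),np.array(s["extrinsics"])[:3,3],*z))
    np.savez(n+"L.npz",P=Q,px=s["pixels"])
E
python3 sl3.py
```

```text
t 8.55 tcp [ 0.5912 -0.0109  0.219 ] [ 3.1391e+00 -2.1000e-03  7.3310e-01] F [-0.5  0.1 -0.4]
scene top ((0.5921101570129395, -0.014272673055529594), 0.02664412371814251) 187 plane [0.0031 0.0098 0.102 ] body [ 0.5913 -0.0129] 228
  plate [ 0.592  -0.0123] [0.1038 0.1312]
  stamp (array([ 0.4899, -0.2329]), 89, 0.0008)
  stamp (array([ 0.4896, -0.233 ]), 146, 0.0007)
side top ((0.5903989672660828, -0.014503530226647854), 0.02728883922100067) 167 plane [ 0.0003 -0.0066  0.1022] body [ 0.5902 -0.0122] 207
  plate [ 0.5903 -0.0125] [0.1041 0.131 ]
  stamp (array([ 0.4892, -0.2321]), 96, 0.0007)
  stamp (array([ 0.4892, -0.2321]), 150, 0.0006)
wrist top ((0.5907917022705078, -0.011152511462569237), 0.025960354134440422) 1611 plane [-0.0017 -0.0038  0.1035] body [0.5886 0.0015] 430
  plate [ 0.5905 -0.0101] [0.1008 0.1303]
```

The sleeve is home and upright, with its top at 102–103.5 mm and its axis at about (0.5909, -0.0118). Next I'll go above the stamp and turn the jaws to close along x.

>>> carry_out --commands '[[[0,0,-8,-3.7,1.6,0,1],[0,0,-16,-7.4,3.2,0,1],[0,0,-24,-11.2,4.85,0,1],[0,0,-32,-14.9,6.5,0,1],[0,0,-40,-18.6,8.1,0,1],[0,0,-48,-22.33,9.7,0,1],[0,0,-48,-22.33,9.7,0,1],[0,0,-48,-22.33,9.7,0,1],[0,0,-48,-22.33,9.7,0,1]]]'

```text
clock: 9.6
eef_pos: [0.4891, -0.2314, 0.2164]
ee_rot: [-3.14, -0.001, 1.569]
wrist_force: [0.7, 0.6, 0.5]
grip_width: 0.0855
gripper_force: 0.0
```

Run:
```python
from m import *
o=arm.get_obs(); print(np.round(o["eef_pos"],4),np.round(o["ee_rot"],4),np.round(o["joint_pos"],2))
s=snap("wrist"); Q=flat(cloud(s)); save(s,"w3.png")
b=Q[(np.hypot(Q[:,0]-.4894,Q[:,1]+.2325)<.02)&(Q[:,2]>.1)&(Q[:,2]<.19)]
t=b[b[:,2]>np.percentile(b[:,2],98)-.003]; print(b[:,2].max(),len(t),cv2.minEnclosingCircle(t[:,:2].astype(np.float32)))
b=Q[(np.hypot(Q[:,0]-.4955,Q[:,1]+.236)<.06)&(abs(Q[:,2]-.04)<.004)]; print(" stand",cv2.minAreaRect(b[:,:2].astype(np.float32)),len(b))
```

```text
[ 0.4891 -0.2314  0.2164] [-3.1403e+00 -1.3000e-03  1.5692e+00] [-0.54 -0.02  1.66  0.    1.51 -0.54]
0.1747546514922186 405 ((0.4891189932823181, -0.23133331537246704), 0.00909323338419199)
 stand ((0.4901782274246216, -0.2318315953016281), (0.07036909461021423, 0.0701930969953537), 77.81002044677734) 2850
```

View pics/w3.png

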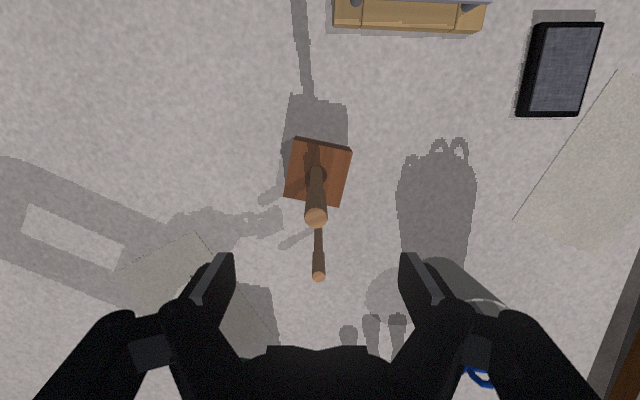

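The wrist view shows the tall stamp's top at (316,217), centred between the jaws, and the short stamp behind it at (318,276). The bucket is near (450,300), so I'll check its clearance.

Run:
```python
from m import *
for n in("scene","side"):
    Q=flat(np.load(n+"0.npz")["P"]); b=Q[(Q[:,0]>.5)&(Q[:,0]<.8)&(Q[:,1]<-.25)&(Q[:,1]>-.55)&(Q[:,2]>.09)&(Q[:,2]<.2)]
    print(n,b.min(0),b.max(0),cv2.minEnclosingCircle(b[abs(b[:,2]-.108)<.004][:,:2].astype(np.float32)))
```

```text
scene [ 0.50006615 -0.46209919  0.09002061] [ 0.72186138 -0.31674536  0.15304506] ((0.6663616299629211, -0.4083789587020874), 0.05582714080810547)
side [ 0.61121431 -0.46216994  0.09001806] [ 0.71991736 -0.35137755  0.15449739] ((0.66637122631073, -0.40687865018844604), 0.056103017181158066)
```

>>> carry_out --commands '[[[0,0,0,-0.03,0,2,1],[0,0,0,-0.03,0,4,1],[0,0,0,-0.03,0,6,1],[0,0,0,-0.03,0,7.8,1],[0,0,0,-0.03,0,7.8,1],[0,0,0,-0.03,0,7.8,0.5],[0,0,0,-0.03,0,7.8,0],[0,0,0,-0.03,0,7.8,-0.4],[0,0,0,-0.03,0,7.8,-0.6],[0,0,0,-0.03,0,7.8,-0.8],[0,0,0,-0.03,0,7.8,-1],[0,0,0,-0.03,0,7.8,-1]]]'

```text
clock: 10.85
eef_pos: [0.4896, -0.233, 0.1403]
ee_rot: [3.14, 0.001, 1.571]
wrist_force: [-0.7, 0.6, 5.8]
grip_width: 0.0156
gripper_force: 58.5
```

>>> carry_out --commands '[[[0,0,0,0,0,0,-1],[0,0,0,0,0,0,-1],[0,0,0,0,0,0,-1],[0,0,0,0,0,0,-1]]]'

```text
clock: 11.25
eef_pos: [0.4896, -0.233, 0.1403]
ee_rot: [3.14, 0.001, 1.571]
wrist_force: [-1.3, -0.9, 5.5]
grip_width: 0.0157
gripper_force: 58.5
```

>>> carry_out --commands '[[[0,0,0,0,0,-1,-1],[0,0,0,0,0,-3,-1],[0,0,0,0,0,-6,-1],[0,0,0,0,0,-9,-1],[0,0,0,0,0,-12,-1],[0,0,0,0,0,-14,-1],[0,0,0,0,0,-14,-1],[0,0,0,0,0,-14,-1]]]'

```text
clock: 12.05
eef_pos: [0.4893, -0.2326, 0.2794]
ee_rot: [3.141, 0.0, 1.571]
wrist_force: [-0.2, 0.2, -0.9]
grip_width: 0.0158
gripper_force: 58.7
```

```bash
cat > st.py <<'E'
from m import *
import sys
o=arm.get_obs(); T=o["eef_pos"]; print("t",o["clock"],"tcp",np.round(T,4),np.round(o["ee_rot"],4),"F",np.round(o["wrist_force"],1),o["grip_width"])
# stem axis: a 14 mm cylinder fitted to the stem points below the fingers
zt=float(sys.argv[1]) if len(sys.argv)>1 else T[2]-.13
for n in("scene","side"):
    s=snap(n); Q=flat(cloud(s)); save(s,"last_%s.png"%n)
    b=Q[(np.hypot(*(Q[:,:2]-T[:2]).T)<.022)&(Q[:,2]>zt)&(Q[:,2]<T[2]-.033)]
    cam=np.array(s["extrinsics"])[:2,3]; d=T[:2]-cam; d/=np.linalg.norm(d)
    zr=T[2]-.08
    f=lambda x:np.hypot(b[:,0]-x[0]-x[2]*(b[:,2]-zr),b[:,1]-x[1]-x[3]*(b[:,2]-zr))-.007
    r=least_squares(f,[*(b[:,:2].mean(0)+d*.005),0,0],loss="soft_l1",f_scale=.001); x=r.x
    at=lambda z:np.round(x[:2]+x[2:]*(z-zr),4)
    print(n,"n",len(b),"zmin",round(b[:,2].min(),4),"slope",np.round(x[2:],3),"neck",at(T[2]-.043),"face",at(T[2]-.128),"res",round(np.abs(r.fun).mean(),4))
    C=np.array([.5905,-.0115]); 
    l=Q[(np.hypot(*(Q[:,:2]-C).T)<.035)&(Q[:,2]>.065)&(Q[:,2]<.095)]
    g=lambda x:np.hypot(l[:,0]-x[0],l[:,1]-x[1])-.026
    q=least_squares(g,C,loss="soft_l1",f_scale=.001); print("   sleeve body",np.round(q.x,4),len(l))
E
python3 st.py
```

```text
t 12.05 tcp [ 0.4893 -0.2326  0.2794] [3.1412e+00 2.0000e-04 1.5708e+00] F [-0.2  0.2 -0.9] 0.015849593686324742
scene n 240 zmin 0.1498 slope [0.012 0.   ] neck [ 0.4906 -0.2326] face [ 0.4897 -0.2327] res 0.0007
   sleeve body [ 0.5913 -0.0128] 225
side n 263 zmin 0.1497 slope [ 0.005 -0.006] neck [ 0.4893 -0.2319] face [ 0.4888 -0.2314] res 0.0006
   sleeve body [ 0.5895 -0.0123] 157
```

The stamp hangs upright, with its face about 128 mm below the TCP. Both cameras give the same offset to the sleeve: +0.101 in x and +0.220 in y.

>>> carry_out --commands '[[[0,0,0,3.0,1.38,0,-1],[0,0,0,6.5,3.0,0,-1],[0,0,0,10,4.6,0,-1],[0,0,0,13.5,6.2,0,-1],[0,0,0,17,7.8,0,-1],[0,0,0,20,9.2,0,-1],[0,0,0,21.97,10.12,0,-1],[0,0,0,21.97,10.12,1.5,-1],[0,0,0,21.97,10.12,3,-1],[0,0,0,21.97,10.12,3,-1],[0,0,0,21.97,10.12,3,-1]]]'

```text
clock: 13.25
eef_pos: [0.5893, -0.0139, 0.2478]
ee_rot: [-3.139, -0.0, 1.569]
wrist_force: [0.1, 0.2, -0.8]
grip_width: 0.0159
gripper_force: 58.7
```

```bash
python3 st.py
```

```text
t 13.25 tcp [ 0.5893 -0.0139  0.2478] [-3.1387e+00 -1.0000e-04  1.5694e+00] F [ 0.1  0.2 -0.8] 0.015928652156301473
scene n 195 zmin 0.1199 slope [ 0.006 -0.004] neck [ 0.5903 -0.0143] face [ 0.5898 -0.0139] res 0.0008
   sleeve body [ 0.5914 -0.0128] 232
side n 184 zmin 0.1214 slope [ 0.003 -0.009] neck [ 0.59   -0.0138] face [ 0.5898 -0.013 ] res 0.0008
   sleeve body [ 0.5902 -0.0122] 205
```

>>> carry_out --commands '[[[0,0,0,0.08,0.07,0,-1],[0,0,0,0.08,0.07,0,-1],[0,0,0,0.08,0.07,0,-1],[0,0,0,0.08,0.07,0,-1]]]'

```text
clock: 13.75
eef_pos: [0.5912, -0.0122, 0.2496]
ee_rot: [3.141, 0.0, 1.571]
wrist_force: [-0.1, -0.2, 0.0]
grip_width: 0.0162
gripper_force: 58.7
```

```bash
python3 st.py
```

```text
t 13.75 tcp [ 0.5912 -0.0122  0.2496] [3.1412e+00 1.0000e-04 1.5708e+00] F [-0.1 -0.2  0. ] 0.01620909945746288
scene n 198 zmin 0.1218 slope [-0.001  0.   ] neck [ 0.5924 -0.0124] face [ 0.5925 -0.0124] res 0.0008
   sleeve body [ 0.5913 -0.013 ] 231
side n 178 zmin 0.1206 slope [0.001 0.002] neck [ 0.5917 -0.0116] face [ 0.5916 -0.0117] res 0.001
   sleeve body [ 0.5901 -0.0122] 206
```

>>> carry_out --commands '[[[0,0,0,-0.06,-0.13,0,-1],[0,0,0,-0.06,-0.13,0,-1],[0,0,0,-0.06,-0.13,0.5,-1],[0,0,0,-0.06,-0.13,1,-1],[0,0,0,-0.06,-0.13,1.5,-1],[0,0,0,-0.06,-0.13,2,-1],[0,0,0,-0.06,-0.13,2.5,-1],[0,0,0,-0.06,-0.13,3,-1],[0,0,0,-0.06,-0.13,3,-1],[0,0,0,-0.06,-0.13,3,-1],[0,0,0,-0.06,-0.13,3,-1]]]'

```text
clock: 14.95
eef_pos: [0.59, -0.0127, 0.2197]
ee_rot: [3.141, 0.0, 1.571]
wrist_force: [0.0, 0.3, -0.2]
grip_width: 0.0165
gripper_force: 58.7
```

```bash
python3 st.py 0.107
```

```text
t 14.95 tcp [ 0.59   -0.0127  0.2197] [3.1410e+00 1.0000e-04 1.5708e+00] F [ 0.   0.3 -0.2] 0.016464419541054324
scene n 159 zmin 0.1071 slope [0.006 0.003] neck [ 0.5913 -0.0129] face [ 0.5908 -0.0132] res 0.0008
   sleeve body [ 0.5911 -0.0128] 198
side n 150 zmin 0.1078 slope [0.011 0.002] neck [ 0.5909 -0.0123] face [ 0.59   -0.0125] res 0.0009
   sleeve body [ 0.5903 -0.012 ] 184
```

The stamp is centred to within 0.5 mm and its face is inside the bore. Lowering to just above the card.

>>> carry_out --commands '[[[0,0,0,0,0,0.6,-1],[0,0,0,0,0,1.3,-1],[0,0,0,0,0,2,-1],[0,0,0,0,0,2.7,-1],[0,0,0,0,0,3.4,-1],[0,0,0,0,0,4.1,-1],[0,0,0,0,0,4.8,-1],[0,0,0,0,0,5.5,-1],[0,0,0,0,0,6,-1],[0,0,0,0,0,6.4,-1],[0,0,0,0,0,6.4,-1],[0,0,0,0,0,6.4,-1]]]'

```text
clock: 16.25
eef_pos: [0.5899, -0.0127, 0.1556]
ee_rot: [3.141, 0.0, 1.571]
wrist_force: [-0.6, -0.5, -0.4]
grip_width: 0.0158
gripper_force: 58.7
```

>>> carry_out --commands '[[[0,0,0,0,0,0.2,-1],[0,0,0,0,0,0.4,-1],[0,0,0,0,0,0.6,-1],[0,0,0,0,0,0.8,-1],[0,0,0,0,0,0.8,-1],[0,0,0,0,0,0.8,-1]]]'

```text
clock: 16.85
eef_pos: [0.5899, -0.0128, 0.1477]
ee_rot: [3.141, 0.0, 1.571]
wrist_force: [-0.3, -0.1, 1.0]
grip_width: 0.0161
gripper_force: 59.0
```

>>> carry_out --commands '[[[0,0,0,0,0,0.1,-1],[0,0,0,0,0,0.2,-1],[0,0,0,0,0,0.3,-1],[0,0,0,0,0,0.3,-1],[0,0,0,0,0,0.3,-1]]]'

```text
clock: 17.35
eef_pos: [0.59, -0.0127, 0.1446]
ee_rot: [3.141, 0.0, 1.571]
wrist_force: [-0.7, 0.4, 4.4]
grip_width: 0.0157
gripper_force: 59.0
```

```bash
python3 st.py 0.107
python3 - <<'E'
from h import *
z=[]
for _ in range(6): snap("side"); z.append(arm.get_obs()["wrist_force"])
print(np.mean(z,0),np.std(z,0))
E
```

```text
t 17.35 tcp [ 0.59   -0.0127  0.1446] [3.1412 0.     1.5708] F [-0.7  0.4  4.4] 0.015743760835537513
scene n 12 zmin 0.108 slope [-0.539  1.027] neck [ 0.5962 -0.0222] face [ 0.642  -0.1094] res 0.001
   sleeve body [ 0.5909 -0.0125] 202
side n 8 zmin 0.1074 slope [-0.396  0.002] neck [ 0.5925 -0.0117] face [ 0.6262 -0.0118] res 0.0007
   sleeve body [ 0.5901 -0.012 ] 182
[ 4.93217634e-02 -1.13314014e-03  4.02956793e+00] [0.48413961 0.44262608 0.16835531]
```

The net press is about 4.4 N, which is roughly 4.5–5.5 mm of platen travel. There is no side force, and the sleeve is unmoved. Handing in.

```bash
python3 -c "
from rig import arm
print(arm.sign_off())"
```

```text
the job is handed in; nothing more can be done
None
```

I handed the job in with the sleeve home on the spigot and released, and the stamp still gripped, centred in the bore and pressing the platen about 5 mm down; the platen figure is estimated from the force and the arm height, and the hand-in returned no verdict.

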